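# Scan the button jar's label and hang up the scanner

## Task

Pick up the orange label scanner by its top handle and scan the label of the button jar with the yellow lid (not the blue one): point the lens squarely at the middle of that label from about 8 cm away and hold it still there for a good second. Then gently hang the scanner by its handle across both prongs of the steel hook stand, level, and let go; leave everything else where it is.

Things in the scene. Friction and masses are not known exactly. Their poses are not given: they have to be found in the camera images.
- scanner: Loose orange label scanner, 0.25-0.5 kg. Origin: centre of underside; x to the lens end, z up. Body: box x -80 to +70 mm, 44 wide, 38 high. Black handle above it: 12 x 12 bar along x, 148 long, centre line at z 94, on 12 x 12 uprights at x = -68 and +68; opening under the bar 124 long, 50 high. At the front a black snout (radius 16) with the lens looks forward and 45 degrees down.
- handle (a point): Middle of the scanner's handle bar, at (0, 0, 94) mm in the scanner's frame; axes as the scanner's. To hang, bring it in over the hook stand's upturned ends from its -x side, the prongs passing through the opening under the bar, then lower it; the lens end may point to either side.
- lens (a point): Centre of the scanner's lens, at (82, 0, 22) mm in the scanner's frame. It looks along (0.707, 0, -0.707) of the scanner's frame, forward and 45 degrees down. Axes as the scanner's.
- focus (a point): Imaginary point on the lens's line of sight 80 mm in front of the lens, at (138.6, 0, -34.6) mm in the scanner's frame: where the label's middle should be. Axes as the scanner's.
- label_yellow: The label to scan: white plate 70 mm wide, 50 high, with black bars and a yellow stripe on its upper edge, on the sloping holder in front of the yellow-lidded jar. Fixed. Origin: middle of the printed face; z: the face's outward normal, leaning up 45 degrees and away from the jar; y along its width, x up the slope.
- label_blue: The other label, with a blue stripe, on the blue-lidded jar's stand: not to be scanned. Same size and axes.
- stand_yellow: Fixed wooden stand (150 x 110, 12 thick) with a glass button jar (diameter 84) with a yellow screw lid, its top 125 mm above the table, axis at x = +20. Origin: on the table; its label is at (-55, 0, 45) mm, facing -x and upwards.
- stand_blue: Same stand and jar with a blue lid.
- hooks: Fixed hook stand. Origin: on the table between its two steel rods (radius 5 mm, at y = -42 and +42). Each rod rises at x = 0 and bends level towards -x as a prong, axis height 170, to x = -100, where it turns up (end at x = -111, top at height 187). Base 130 x 150, 14 thick. The handle bar rests across both prongs along y, best near x = -50, its centre then at height 181.
- tin: Loose brass tin, 60 diameter, 60 high, upright. Leave alone.
- mug: Loose blue coffee cup, 72 diameter, 60 high, handle at its +y. Leave alone.
- tape: Loose yellow round tape measure, 60 diameter, 22 high. Leave alone.
Mind the look-alikes: they are no part of the job. Of the things that look like the scanner, take the one that is nearest to the robot's base at the start.

How it is judged (in metres and radians):
On the way:
1. held still for 1 s facing the yellow jar's label: focus point within 20 mm of its middle, lens within 30 mm each way of the line square to it, slower than 30 mm/s (distance between focus and label_yellow below 0.02 m and x of lens in the frame of label_yellow between -0.03 and 0.03 m and y of lens in the frame of label_yellow between -0.03 and 0.03 m and z of lens in the frame of label_yellow above 0.05 m and linear speed of scanner below 0.03 m/s), for 1 s.
At the end, for the whole second after the job is handed in: The scanner hangs at rest by its handle bar across both prongs of the hook stand: bar middle behind the upturned ends and in front of the rods, within 25 mm of the middle between the prongs, at 174 to 187 mm height, level within 10 degrees, slower than 20 mm/s, its weight on the hooks (x of handle in the frame of hooks between -0.1 and -0.012 m and y of handle in the frame of hooks between -0.025 and 0.025 m and z of handle in the frame of hooks between 0.174 and 0.187 m and angle between scanner's own z axis and vertical below 0.17 rad and contact force between scanner and hooks above 1 N and linear speed of scanner below 0.02 m/s); the robot touches nothing.
It fails at once if the blue jar's label is scanned (distance between focus and label_blue below 0.02 m and x of lens in the frame of label_blue between -0.03 and 0.03 m and y of lens in the frame of label_blue between -0.03 and 0.03 m and z of lens in the frame of label_blue above 0.05 m and linear speed of scanner below 0.03 m/s).
It fails at once if the scanner is banged on the hook stand (over 40 N) (contact force between scanner and hooks above 40 N).
It fails at once if the scanner or the robot knocks a jar stand (over 20 N) (contact force between any of scanner, the arm, the fingers and stand_yellow above 20 N or contact force between any of scanner, the arm, the fingers and stand_blue above 20 N).
It fails at once if a bystander is moved more than 30 mm (distance of any of tin, mug, tape from where it was at the start of the episode above 0.03 m).
It also fails if it takes over 54 s, if anything falls off the work surface, if the arm or the gripper's body presses on something with over 40 N, if the wrist force passes 120 N, or if a joint passes its speed limit or range.

## Robot

A 6-joint arm with a two-finger parallel gripper is mounted at the origin on the work surface. World frame = base frame: x ahead of the robot, y to its left, z up, the work surface at z = 0. Lengths are in mm, angles in rad, forces in N, time in s.
With the tool pointing down it reaches from about 350 to 925 mm from the base axis. Payload 6.4 kg.
Tool frame: the origin (TCP) lies between the finger pads; the fingertips stand 22 mm ahead of it and the grasp point (between the pads) lies 3 mm ahead of it; z points along the fingers, y is the line along which they close (so a half turn about z gives the same grasp; the last joint's range is limited). The gripper opens to 85 mm and grips with 20 to 120 N. Pads are 22 mm wide; open, the fingers measure 114 mm over their backs; the gripper's body (76 mm by 85 mm) begins 54 mm behind the grasp point. The pads swing forward as they close: fully open they stand 13 mm farther back than shut.
Start: joints at [1.125, 0.245, 1.558, -0, 1.339, -0.174], TCP at [174.499, 626.15, 216.49] pointing down, gripper open.
Joint ranges: [-3.13, 3.13], [-1.02, 2.26], [0.13, 2.54], [-0.95, 4.09], [0.21, 2.88], [-2.74, 2.74]. Speed limits (rad/s): [2.57, 2.57, 3.14, 3.14, 3.14, 3.14].

## Interface

Orientations are given as a unit quaternion [w, x, y, z].
In Python, from workcell import ctrl gives the robot as it stands.
- The arm moves only by the tool apply_moves, never from a script. Its argument "steps" is a list of rows, each a list of 7 numbers: the closure, from 0 (fully open) to 1 (shut), then the shift along the tool's x, y, z in cm, then the turn, a rotation vector about the tool's x, y, z in rad. In form: [[claw, dx, dy, dz, rx, ry, rz], ...]. A call has exactly 10 rows; each row is the pose to reach, as a shift and turn from the pose commanded when the call began, along the tool's axes at that moment; what a row does not reach only later rows make up. A row lasts 1/8 s, in which the tool goes at most 62.5 mm and 10.7 degrees, less where a joint would pass 70% of its speed; a pose out of reach is approached as far as the arm can. A call with a gripper value outside its range is refused whole. The fingers move at their own pace and stop on an object; "newtons" is the grip in N (left out, the last holds). Time passes only in rows, so rows that repeat a pose let the fingers close, or fill a call up. It gives the time, the measured TCP pose, the force, the opening and the grip force at its end, in the units of the state.
- ctrl.sense(): the state, without advancing time (a new reading comes with each control period).
- ctrl.snapshot(name): name is "side" or "top" or "wrist"; returns a dict with "image" (400x640x3 uint8, blue, green, red), "K" (3x3 intrinsics, pixels), "k1" (the pictures are not rectified: a ray, as slopes to the right and down, at radius r is drawn at 1 + k1 r^2 times it, then the intrinsics apply), "R" (3x3) and "t" (3): a world point X has camera coordinates R X + t; the wrist camera has in their place "mount" (4x4, takes a point from camera to tool coordinates, whose origin is the TCP and whose axes are the flange's). Camera axes: x right, y down, z forward; pixel columns grow to the right and rows downward; lengths in mm; the calibration is good to about 2 mm. A picture is of the moment at which its call begins: read the wrist's pose just before it. There is no depth.
- ctrl.finish_job(): hands the job in; it is judged then, once.
The state is a dict: "t": time; "joint_positions": joint angles; "qd": joint speeds; "joint_efforts": joint torques, N m; "tool_pos": TCP position; "tcp_rot": TCP orientation; "force": force on the tool from outside, world axes, zero at the start; "wrist_torque": the same for the moment, N m; "opening": finger opening in mm; "gripper_force": force on a finger pad.
Only numpy, scipy, OpenCV 4.12 (cv2) and the standard library are available. Lean on these libraries where they do the work, as an engineer would, in place of code of your own. Each camera call takes 0.05 s, during which the arm holds its last target. There are 200 camera calls.

## Working session

There is one attempt and no reset: what is moved stays moved. The work goes in short steps, Python scripts to look and compute and a tool call to move; the robot and the scene stay as the last step left them, time stands still between calls to the robot, and variables do not carry over. Pictures are saved under pics/ and viewed, at most 10 in all, crops included, and the job is handed in when it is done.

Besides the shell and the picture viewer there is one more tool, called after "Request:" by a JSON object that holds its "name" and its "arguments". apply_moves: Moves the arm, as the interface text tells. Its arguments: {"type":"object","properties":{"steps":{"type":"array"},"newtons":{"type":"number"}},"required":["steps"]}

```bash
mkdir -p pics
python3 - <<'E'
from workcell import ctrl
import cv2,pickle
s=ctrl.sense();print(s)
d={}
for n in("side","top","wrist"):
    d[n]=ctrl.snapshot(n);cv2.imwrite(f"pics/{n}0.png",d[n]["image"])
    print(n,{k:v for k,v in d[n].items() if k!="image"})
d["s"]=s;pickle.dump(d,open("d0.pkl","wb"))
E
```

```text
{'t': 0.0, 'joint_positions': array([ 1.12488641e+00,  2.45848318e-01,  1.55902617e+00, -1.73460461e-05,
        1.33869162e+00, -1.74113718e-01]), 'qd': array([ 1.31393353e-03, -9.56774229e-04,  5.74592246e-04,  7.63296565e-05,
       -1.23496563e-03, -1.70268830e-03]), 'joint_efforts': array([-1.93206535e-03, -4.29516006e+01, -3.26125073e+01, -2.89310201e-04,
        5.41261703e-03,  1.63145734e-05]), 'tool_pos': array([174.2486432 , 625.59463231, 215.35191341]), 'tcp_rot': array([-2.92983938e-04,  1.35478133e-01,  9.90779845e-01, -9.42262319e-04]), 'force': array([-0.48661265,  0.64921142, -0.44330387]), 'wrist_torque': array([ 0.0363906 , -0.02718644, -0.00118135]), 'gripper_force': 0.0, 'opening': 85.24963028226786}
side {'K': array([[469.08328814,   0.        , 318.5278705 ],
       [  0.        , 469.08328814, 201.69263872],
       [  0.        ,   0.        ,   1.        ]]), 'k1': -0.07853923164394624, 'R': array([[ 0.81244782, -0.58293031, -0.01099094],
       [-0.46108878, -0.63086784, -0.62402156],
       [ 0.35682725,  0.51205275, -0.78132982]]), 't': array([-450.8677495
[... 284 characters left out ...]
    [-0.98099579, -0.01007169, -0.19376746],
       [ 0.19396297, -0.02484474, -0.9806942 ]]), 't': array([ -97.50792197,  482.71275799, 1112.67945141])}
wrist {'K': array([[343.8175145 ,   0.        , 315.57977264],
       [  0.        , 343.8175145 , 201.61815242],
       [  0.        ,   0.        ,   1.        ]]), 'k1': -0.020521242302051157, 'mount': array([[-1.75927820e-04, -9.55664098e-01, -2.94458998e-01,
         7.44607490e+01],
       [ 9.99998714e-01, -6.37587094e-04,  1.47182292e-03,
        -3.43657370e-02],
       [-1.59431158e-03, -2.94458360e-01,  9.55662980e-01,
        -1.57096136e+02],
       [ 0.00000000e+00,  0.00000000e+00,  0.00000000e+00,
         1.00000000e+00]])}
```

View pics/top0.png

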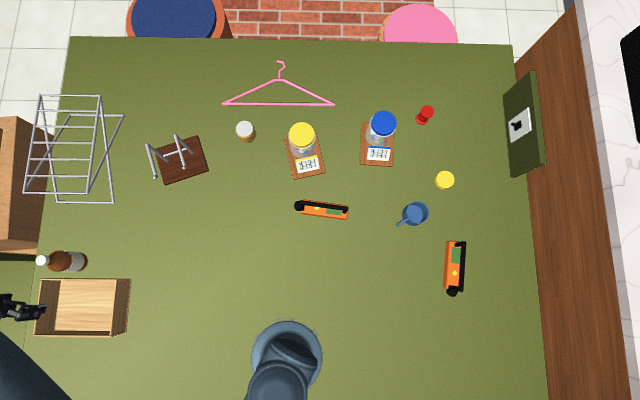

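View pics/side0.png

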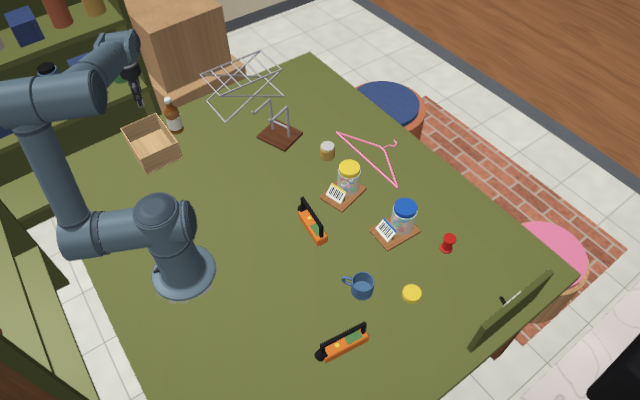

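The top view shows two scanners, at (322,210) and (455,268); the base is at about (287,358), so the first is nearer. The hook stand is at (180,158), the yellow stand at (305,155) and the blue one at (378,142). The side view shows the same layout. Next I'll zoom in on the details.

```bash
cat > h.py <<'E'
import numpy as np,cv2,pickle
from scipy.spatial.transform import Rotation as Ro
def rot(q): return Ro.from_quat(np.r_[q[1:],q[0]]).as_matrix()
def cam(c,s=None):
    if "R" in c: return c["R"],np.array(c["t"]).ravel()
    M=np.eye(4);M[:3,:3]=rot(s["tcp_rot"]);M[:3,3]=s["tool_pos"]
    W=np.linalg.inv(M@c["mount"]);return W[:3,:3],W[:3,3]
def dist(c): return np.array([c["k1"],0,0,0,0.])
def ray(c,uv,s=None):
    R,t=cam(c,s);p=cv2.undistortPoints(np.array([[uv]],float),c["K"],dist(c)).ravel()
    d=R.T@np.r_[p,1];return -R.T@t,d/np.linalg.norm(d)
def plane(c,uv,z,s=None):
    o,d=ray(c,uv,s);return o+d*(z-o[2])/d[2]
def proj(c,X,s=None):
    R,t=cam(c,s);return cv2.projectPoints(np.array(X,float).reshape(-1,1,3),cv2.Rodrigues(R)[0],t,c["K"],dist(c))[0].reshape(-1,2)
def tri(rs):
    A=sum(np.eye(3)-np.outer(d,d) for o,d in rs);b=sum((np.eye(3)-np.outer(d,d))@o for o,d in rs)
    X=np.linalg.solve(A,b);return X,[np.linalg.norm(np.cross(d,X-o)) for o,d in rs]
E
python3 - <<'E'
from h import *
d=pickle.load(open("d0.pkl","rb"))
def crop(n,x,y,w=100,h=75):
    return cv2.resize(d[n]["image"][y:y+h,x:x+w],(400,300),interpolation=cv2.INTER_CUBIC)
cv2.imwrite("pics/m1.png",np.vstack([np.hstack([crop("top",270,160),crop("top",130,115)]),np.hstack([crop("side",270,165),crop("side",235,80)])]))
t=d["top"]
for uv,z in(((322,210),90),((455,268),90),((305,160),45),((180,158),14)): p=plane(t,uv,z);print(uv,p.round(),np.hypot(*p[:2]).round())
E
```

```text
(322, 210) [ 440. -102.   90.] 452.0
(455, 268) [ 269. -497.   90.] 565.0
(305, 160) [610. -48.  45.] 612.0
(180, 158) [621. 364.  14.] 720.0
```

View pics/m1.png

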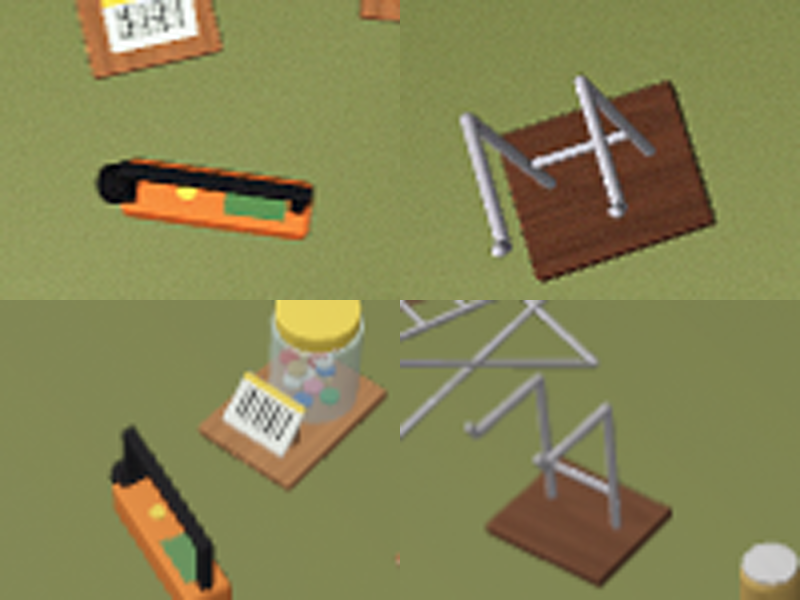

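View pics/wrist0.png

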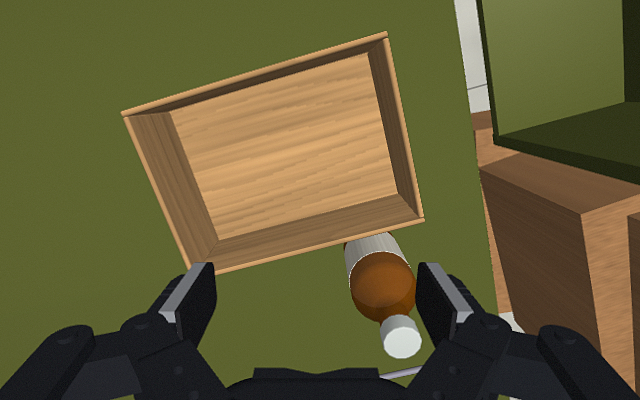

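The scanner bar and snout, the label, and the prongs with their upturned ends are all clear in the zoom. The lens end points to +y. The wrist view shows only the wooden box and bottle. Now I'll measure.

Run:
```python
from h import *
d=pickle.load(open("d0.pkl","rb"));T,S=d["top"],d["side"]
# hooks
pt={"tipA":((155,177),(253.7,112)),"tipB":((184.2,167.5),(270.2,120)),"bendA":((146.7,145),(270,100)),"bendB":((175.2,135.5),(286.6,107))}
P={}
for k,(a,b) in pt.items():
    P[k],e=tri([ray(T,a),ray(S,b)]);print(k,P[k].round(1),np.round(e,1))
# bar ends (front, rear)
for k,a,b in(("front",(301,203),(302,198)),("rear",(346,208),(321.5,225))):
    X,e=tri([ray(T,a),ray(S,b)]);print(k,X.round(1),np.round(e,1))
# labels
for n,c,roi in(("top",T,(290,150,325,180)),("side",S,(320,180,350,212))):
    x0,y0,x1,y1=roi;im=c["image"][y0:y1,x0:x1].astype(int)
    hsv=cv2.cvtColor(c["image"][y0:y1,x0:x1],cv2.COLOR_BGR2HSV)
    m=((hsv[...,1]<70)&(hsv[...,2]>150)).astype(np.uint8)
    m=cv2.morphologyEx(m,cv2.MORPH_CLOSE,np.ones((7,7)))
    cs=max(cv2.findContours(m,0,2)[0],key=cv2.contourArea)
    r=cv2.minAreaRect(cs);print(n,np.array(r[0])+[x0,y0],r[1:],(cv2.boxPoints(r)+[x0,y0]).round(1).tolist())
def crop(c,x,y,w,h): return cv2.resize(c["image"][y:y+h,x:x+w],(400,400),interpolation=cv2.INTER_CUBIC)
cv2.imwrite("pics/m2.png",np.hstack([crop(T,280,140,50,50),crop(S,310,170,50,50)]))
```

```text
tipA [514.9 369.4 177.6] [0.4 0.4]
tipB [541.7 289.7 179.8] [0.8 0.8]
bendA [612.6 408.5 163.5] [0.6 0.6]
bendB [639.7 326.7 169.3] [1.3 1.3]
front [458.7 -38.3  99.2] [0.4 0.4]
rear [ 444.5 -173.2  101.7] [0.3 0.3]
top [304.36470222 159.14117813] ((24.079282760620117, 25.38086700439453), 77.47119140625) [[289.4, 150.1], [314.1, 144.6], [319.4, 168.1], [294.6, 173.6]]
side [337.5 191.5] ((23.0, 23.0), 90.0) [[326.0, 180.0], [349.0, 180.0], [349.0, 203.0], [326.0, 203.0]]
```

View pics/m2.png

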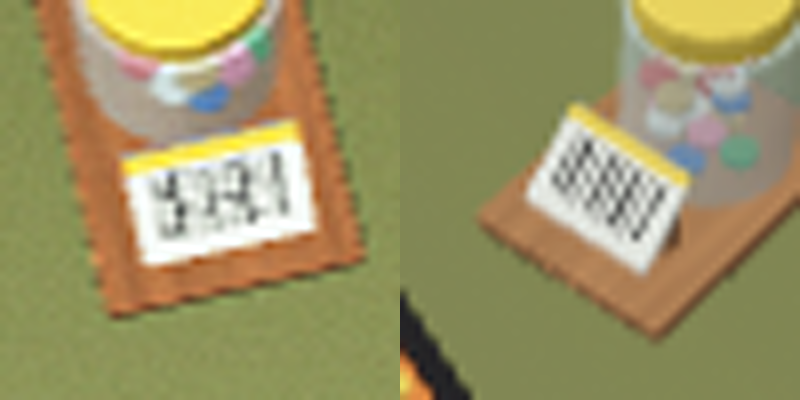

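Both views show the four label corners, so I'll triangulate them.

Run:
```python
from h import *
d=pickle.load(open("d0.pkl","rb"));T,S=d["top"],d["side"]
t=np.array([(122,155),(298,122),(316,229),(143,266)])/8+[280,140]-.45
s=np.array([(170,104),(288,180),(245,272),(125,190)])/8+[310,170]-.45
C=[]
for a,b in zip(t,s):
    X,e=tri([ray(T,a),ray(S,b)]);C.append(X);print(X.round(1),np.round(e,1))
C=np.array(C);m=C.mean(0);yv=(C[0]+C[3]-C[1]-C[2])/2;xv=(C[0]+C[1]-C[2]-C[3])/2
print("mid",m,"w",np.linalg.norm(yv),"h",np.linalg.norm(xv))
n=np.cross(xv,yv);n/=np.linalg.norm(n);print("normal",n, "yaw from y",np.degrees(np.arctan2(-yv[0],yv[1])),"slope dir yaw",np.degrees(np.arctan2(xv[1],xv[0])))
for roi,z in(((280,160,330,182),0),):pass
# stand board front corners from montage (bottom edge z=0, top edge z=12)
a=plane(T,(280+113/8,140+313/8),6);b=plane(T,(280+362/8,140+262/8),6);v=a-b;print("board",a.round(),b.round(),np.linalg.norm(v),np.degrees(np.arctan2(-v[0],v[1])))
f=(a+b)/2;
print("front mid",f)
```

```text
[604.7 -14.7  61.7] [3.5 3.5]
[618.6 -84.5  64.8] [3.2 3.2]
[586.5 -93.3  29.6] [1.3 1.3]
[569.9 -23.4  31.4] [1. 1.]
mid [594.89557734 -54.01439127  46.88614038] w 71.50114784405757 h 47.58548363725843
normal [-0.6738548  -0.14003118  0.72547294] yaw from y 12.321866226851977 slope dir yaw 14.679755846969165
board [556. -12.   6.] [ 579. -115.    6.] 105.16977757108394 12.61516355903607
front mid [567.55782859 -63.65738376   6.        ]
```

```bash
cat >> h.py <<'E'
import json,os
def tool(psi): # tool down, tool y axis at world angle psi (deg)
    a=np.radians(psi);y=np.r_[np.cos(a),np.sin(a),0];z=np.r_[0,0,-1.];return np.column_stack([np.cross(y,z),y,z])
def plan(p,psi,commit=True):
    f="cmd.json";c=json.load(open(f)) if os.path.exists(f) else dict(p=[174.499,626.15,216.49],psi=74.45)
    A=tool(c["psi"]);d=np.round(A.T@(np.array(p)-c["p"])/10,2);r=np.round(np.radians(c["psi"]-psi),3)
    n=dict(p=(np.array(c["p"])+A@d*10).tolist(),psi=c["psi"]-np.degrees(r))
    if commit: json.dump(n,open(f,"w"))
    print("shift cm",d.tolist(),"rz",r,"-> ",np.round(n["p"],1).tolist(),round(n["psi"],2))
E
python3 -c "
from h import *
plan([570,340,380],18.6)"
```

```text
shift cm [-45.77, -16.97, -16.35] rz 0.975 ->  [570.0, 340.0, 380.0] 18.59
```

Request:
{"name": "apply_moves", "arguments": {"steps": [[0,-45.77,-16.97,-16.35,0,0,0.975],[0,-45.77,-16.97,-16.35,0,0,0.975],[0,-45.77,-16.97,-16.35,0,0,0.975],[0,-45.77,-16.97,-16.35,0,0,0.975],[0,-45.77,-16.97,-16.35,0,0,0.975],[0,-45.77,-16.97,-16.35,0,0,0.975],[0,-45.77,-16.97,-16.35,0,0,0.975],[0,-45.77,-16.97,-16.35,0,0,0.975],[0,-45.77,-16.97,-16.35,0,0,0.975],[0,-45.77,-16.97,-16.35,0,0,0.975]]}}

```text
t: 1.4
tool_pos: [570.0, 339.5, 379.5]
tcp_rot: [-0.0, 0.584, 0.812, -0.0]
force: [0.5, -0.3, 0.1]
opening: 85.3
gripper_force: 0.0
```

Run:
```python
from h import *
from workcell import ctrl
s=ctrl.sense();w=ctrl.snapshot("wrist");pickle.dump((s,w),open("w1.pkl","wb"));cv2.imwrite("pics/w1.png",w["image"]);print(s["t"],s["tool_pos"],s["joint_positions"])
```

```text
1.4 [570.04219149 339.48968775 379.46199154] [3.66444625e-01 1.98053077e-01 1.32089274e+00 3.90127504e-04
 1.62351180e+00 4.36314473e-02]
```

View pics/w1.png

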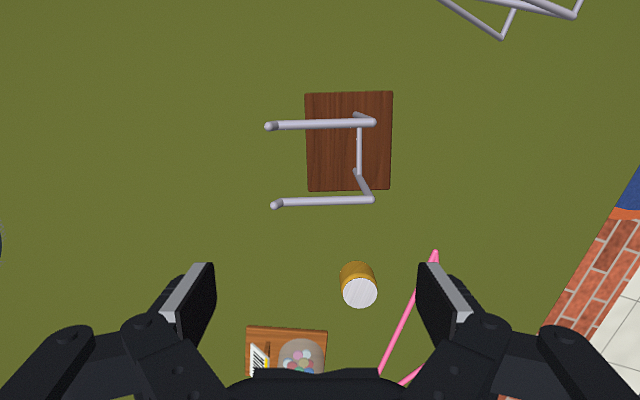

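The wrist view shows the prongs: upper one from (269,126) to (374,122), lower one from (275,206) to (372,199), with the base corners at (305,93), (392,91), (389,189) and (308,191).

Run:
```python
from h import *
s,w=pickle.load(open("w1.pkl","rb"))
for n,uv,z in(("tipA",(269,126.5),185),("tipB",(275,206),185),("bendA",(374,122),173),("bendB",(372,199.5),173),("b1",(305,93),14),("b2",(392,91),14),("b3",(389.5,189),14),("b4",(308,191),14)):
    print(n,plane(w,uv,z,s).round(1))
q=[plane(w,u,14,s) for u in((305,93),(392,91),(389.5,189),(308,191))];print(np.mean(q,0),[np.linalg.norm(q[i]-q[(i+1)%4]).round(1) for i in range(4)],[np.degrees(np.arctan2(*(q[b]-q[a])[[1,0]])).round(1) for a,b in((0,1),(3,2),(3,0),(2,1))])
print("mug of coarse hook pts",proj(w,[(514.9,369.4,182),(541.7,289.7,182),(612.6,408.5,170),(595,-54,45)],s).round())
d=pickle.load(open("d0.pkl","rb"));T=d["top"]
for u in((155,177),(184.2,167.5)):print(tri([ray(T,u),ray(w,(269,126.5) if u[0]<160 else (275,206),s)]))
```

```text
tipA [511.8 368.4 185. ]
tipB [541.4 289.9 185. ]
bendA [612.3 405.8 173. ]
bendB [640.6 327.  173. ]
b1 [530.9 410.3  14. ]
b2 [649.7 453.1  14. ]
b3 [701.5 315.3  14. ]
b4 [580.9 271.5  14. ]
[615.7174849  362.53777391  14.        ] [np.float64(126.3), np.float64(147.2), np.float64(128.3), np.float64(147.5)] [np.float64(19.8), np.float64(20.0), np.float64(109.8), np.float64(110.6)]
mug of coarse hook pts [[273. 126.]
 [276. 205.]
 [375. 119.]
 [258. 367.]]
(array([512.38726258, 367.64051747, 183.17159975]), [np.float64(0.9105795599928054), np.float64(0.9105795599927413)])
(array([541.56875168, 288.74742273, 181.97699548]), [np.float64(0.26851624652424894), np.float64(0.2685162465242553)])
```

```bash
python3 -c "
from h import *
plan([451,-106,260],-6)"
```

```text
shift cm [-38.48, -25.49, 12.0] rz 0.429 ->  [451.0, -106.0, 260.0] -5.99
```

Request:
{"name": "apply_moves", "arguments": {"steps": [[0,-38.48,-25.49,12.0,0,0,0.429],[0,-38.48,-25.49,12.0,0,0,0.429],[0,-38.48,-25.49,12.0,0,0,0.429],[0,-38.48,-25.49,12.0,0,0,0.429],[0,-38.48,-25.49,12.0,0,0,0.429],[0,-38.48,-25.49,12.0,0,0,0.429],[0,-38.48,-25.49,12.0,0,0,0.429],[0,-38.48,-25.49,12.0,0,0,0.429],[0,-38.48,-25.49,12.0,0,0,0.429],[0,-38.48,-25.49,12.0,0,0,0.429]]}}

```text
t: 2.7
tool_pos: [450.6, -104.6, 259.8]
tcp_rot: [-0.0, 0.743, 0.67, 0.0]
force: [-0.7, 0.4, -0.8]
opening: 85.5
gripper_force: 0.0
```

Run:
```python
from h import *
from workcell import ctrl
s=ctrl.sense();w=ctrl.snapshot("wrist");pickle.dump((s,w),open("w2.pkl","wb"));cv2.imwrite("pics/w2.png",w["image"]);print(s["t"],s["tool_pos"],s["joint_positions"])
```

```text
2.7 [ 450.587631   -104.63705934  259.75290128] [-4.74384041e-01 -2.49022590e-01  1.97188433e+00  5.33093896e-04
  1.41916699e+00 -3.71185341e-01]
```

View pics/w2.png

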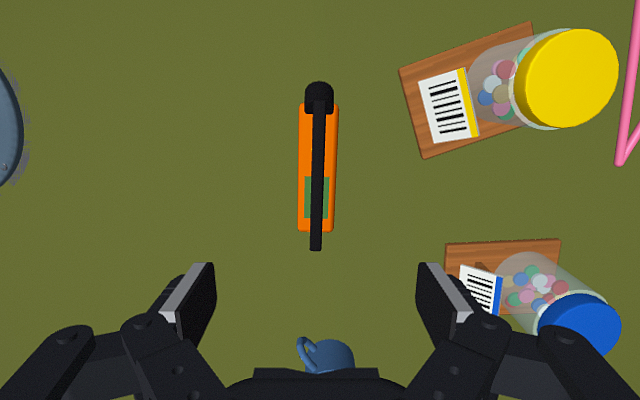

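The wrist view shows the bar from about (319,101) to (315,250), and the label corners at (418,81), (465,69), (480,135) and (435,144).

Run:
```python
from h import *
s,w=pickle.load(open("w2.pkl","rb"));im=w["image"]
m=(im.max(2)<60).astype(np.uint8)[60:256,290:345]
n,L,st,_=cv2.connectedComponentsWithStats(m);i=1+np.argmax(st[1:,4]);L=L==i
rows=[(r+60,np.where(L[r])[0]) for r in range(L.shape[0]) if L[r].any()]
for r,c in rows[::12]+rows[-6:]: print(r,c.min()+290,c.max()+290)
mid=lambda r0:[(c.min()+c.max())/2+290 for r,c in rows if r==r0][0]
a=plane(w,(mid(130),130),100,s);b=plane(w,(mid(235),235),100,s);v=a-b
re=plane(w,(mid(rows[-3][0]),rows[-1][0]+.5),100,s)
u=v/np.linalg.norm(v);print("bar dir deg",np.degrees(np.arctan2(v[1],v[0])),"rear",re.round(1),"mid",(re+74*u).round(1),"front px",proj(w,re+148*u,s))
# orange body top z=38
hsv=cv2.cvtColor(im,cv2.COLOR_BGR2HSV);o=cv2.inRange(hsv,(5,180,120),(18,255,255))[60:256,280:350];ys,xs=np.where(o);print("orange rows",ys.min()+60,ys.max()+60,xs.min()+280,xs.max()+280)
for r in (235,232,231,230):print(r,plane(w,(317,r),38,s).round(1))
C=np.array([ray(w,p,s)[1] for p in((465,69),(480,135),(435,144),(418,81))])
p=[plane(w,q,z,s) for q,z in(((465,69),62.7),((480,135),62.7),((435,144),27.3),((418,81),27.3))];print(np.round(p,1),"label",np.mean(p,0).round(1))
for a,b in((1,0),(2,3)):e=p[b]-p[a];print(np.linalg.norm(e),np.degrees(np.arctan2(-e[0],e[1])))
```

```text
81 318 319
93 305 333
105 305 333
117 313 325
129 313 324
141 313 324
153 312 324
165 312 323
177 311 323
189 311 322
201 311 322
213 311 322
225 311 321
237 310 321
249 310 320
245 310 321
246 310 321
247 310 321
248 310 321
249 310 320
250 310 320
bar dir deg 82.54964379646913 rear [ 443.6 -177.8  100. ] mid [ 453.2 -104.4  100. ] front px [[319.94035799  97.26044755]]
orange rows 103 231 297 337
235 [ 444.4 -186.9   38. ]
232 [ 444.8 -183.    38. ]
231 [ 445.  -181.8   38. ]
230 [ 445.1 -180.5   38. ]
[[605.8 -19.1  62.7]
 [622.4 -84.4  62.7]
 [588.  -94.9  27.3]
 [570.2 -25.3  27.3]] label [596.6 -55.9  45. ]
67.37684148565846 14.212872260680058
71.87357716839337 14.394946096887622
```

```bash
python3 -c "
from h import *
plan([453,-104.4,97],-7.45)"
```

```text
shift cm [0.18, 0.18, 16.3] rz 0.025 ->  [453.0, -104.4, 97.0] -7.43
```

Request:
{"name": "apply_moves", "arguments": {"steps": [[0,0.18,0.18,5.5,0,0,0.025],[0,0.18,0.18,10,0,0,0.025],[0,0.18,0.18,14,0,0,0.025],[0,0.18,0.18,16.3,0,0,0.025],[0,0.18,0.18,16.3,0,0,0.025],[0,0.18,0.18,16.3,0,0,0.025],[0.6,0.18,0.18,16.3,0,0,0.025],[0.8,0.18,0.18,16.3,0,0,0.025],[1,0.18,0.18,16.3,0,0,0.025],[1,0.18,0.18,16.3,0,0,0.025]], "newtons": 70}}

```text
t: 4.0
tool_pos: [452.7, -104.6, 97.1]
tcp_rot: [0.0, 0.752, 0.66, 0.0]
force: [0.1, 0.1, -0.1]
opening: 11.8
gripper_force: 0.0
```

Request:
{"name": "apply_moves", "arguments": {"steps": [[1,0,0,0,0,0,0],[1,0,0,0,0,0,0],[1,0,0,0,0,0,0],[1,0,0,0,0,0,0],[1,0,0,-1,0,0,0],[1,0,0,-3,0,0,0],[1,0,0,-6,0,0,0],[1,0,0,-8.5,0,0,0],[1,0,0,-10,0,0,0],[1,0,0,-10,0,0,0]]}}

```text
t: 5.25
tool_pos: [453.3, -104.8, 198.2]
tcp_rot: [0.001, 0.752, 0.66, 0.0]
force: [0.5, 0.9, -0.1]
opening: 0.0
gripper_force: 0.0
```

Run:
```python
from h import *
c=json.load(open("cmd.json"));c["p"][2]+=100;json.dump(c,open("cmd.json","w"))
from workcell import ctrl
s=ctrl.sense();w=ctrl.snapshot("wrist");pickle.dump((s,w),open("w3.pkl","wb"));cv2.imwrite("pics/w3.png",w["image"]);print(s["t"],s["tool_pos"],s["force"],s["opening"],s["wrist_torque"])
psi=13.7;a=np.radians(psi);u=np.r_[np.cos(a),np.sin(a)]
h=np.r_[np.r_[596.5,-55.5]-138.6*u,45+34.6+94];print("handle goal",h)
im=w["image"];m=(im.max(2)<60).astype(np.uint8)[0:300,290:350]
for r in range(0,300,15):
    x=np.where(m[r])[0]
    if len(x):print(r,x.min()+290,x.max()+290)
```

```text
5.25 [ 453.33981685 -104.84654904  198.24211408] [ 0.51175049  0.94858232 -0.14361503] 0.03308489197881511 [-0.01104622 -0.0515747  -0.02708911]
handle goal [461.84329197 -88.32576704 173.6       ]
90 297 330
105 297 331
120 306 321
135 306 321
150 306 321
165 307 321
180 307 321
195 306 321
210 307 320
225 307 320
240 307 320
255 312 319
270 290 348
285 290 349
```

View pics/w3.png

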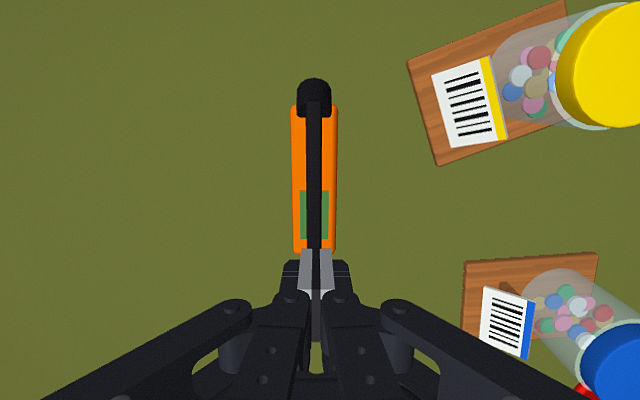

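The grasp missed. The scanner still lies on the table and the fingers are shut. In the wrist view the fingertips appear at row 250, higher up than the stated tool length predicts. I'll check where they really are from the fixed cameras, with reference marks.

Run:
```python
from h import *
from workcell import ctrl
s=ctrl.sense();d={n:ctrl.snapshot(n) for n in("side","top")};d["s"]=s;pickle.dump(d,open("d3.pkl","wb"))
A=rot(s["tcp_rot"]);P=lambda h:s["tool_pos"]+A@np.r_[0,0,h]
out=[]
for n in("side","top"):
    c=d[n];q=proj(c,[P(22),P(0),P(-22),P(-51)],s);ce=q[1].astype(int);x0,y0=ce-[50,50 if n=="side" else 45]
    I=cv2.resize(c["image"][y0:y0+100,x0:x0+100],(400,400),interpolation=cv2.INTER_CUBIC)
    for p,col in zip(q,((0,0,255),(0,255,255),(255,255,0),(255,0,255))): cv2.circle(I,tuple(((p-[x0,y0]+.5)*4).astype(int)),3,col,-1)
    print(n,x0,y0,q.round(1).tolist());out.append(I)
w=pickle.load(open("w3.pkl","rb"))[1]["image"][220:320,265:365]
cv2.imwrite("pics/m3.png",np.vstack([np.hstack(out),np.hstack([cv2.resize(w,(200,200)),np.zeros((200,600,3),np.uint8)])]))
```

```text
side 261 142 [[311.2, 196.9], [311.0, 192.6], [310.8, 188.2], [310.6, 182.2]]
top 274 154 [[324.0, 200.6], [324.3, 199.0], [324.7, 197.5], [325.1, 195.3]]
```

View pics/m3.png

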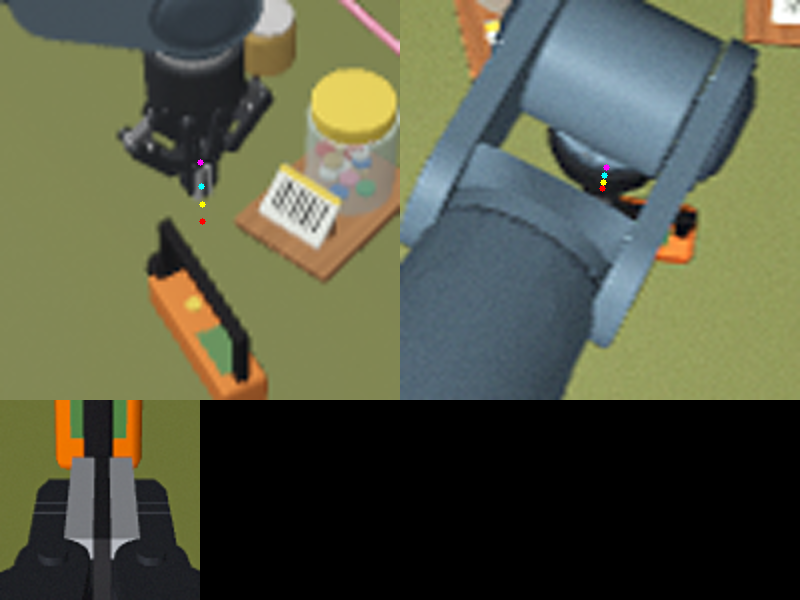

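The side view shows the shut fingertips about 9 mm behind the reported TCP, although the text says 22 mm ahead. That explains the miss: the tips closed just above the bar. A reported TCP height of 66 mm is safe under every estimate, so I'll grip there.

Request:
{"name": "apply_moves", "arguments": {"steps": [[0,0,0,0,0,0,0],[0,0,0,0,0,0,0],[0,0,0,0,0,0,0],[0,0,0,0,0,0,0],[0,0,0,3,0,0,0],[0,0,0,6.5,0,0,0],[0,0,0,9.5,0,0,0],[0,0,0,11.5,0,0,0],[0,0,0,13.1,0,0,0],[0,0,0,13.1,0,0,0]], "newtons": 50}}

```text
t: 6.65
tool_pos: [452.0, -104.2, 65.0]
tcp_rot: [-0.001, 0.752, 0.66, -0.0]
force: [-0.2, 0.5, -0.7]
opening: 85.0
gripper_force: 0.0
```

Request:
{"name": "apply_moves", "arguments": {"steps": [[0.5,0,0,0,0,0,0],[0.7,0,0,0,0,0,0],[0.8,0,0,0,0,0,0],[1,0,0,0,0,0,0],[1,0,0,0,0,0,0],[1,0,0,0,0,0,0],[1,0,0,0,0,0,0],[1,0,0,0,0,0,0],[1,0,0,0,0,0,0],[1,0,0,0,0,0,0]]}}

```text
t: 7.9
tool_pos: [452.8, -104.6, 66.4]
tcp_rot: [-0.0, 0.751, 0.66, -0.0]
force: [-2.3, 0.4, 5.6]
opening: 10.7
gripper_force: 50.8
```

Request:
{"name": "apply_moves", "arguments": {"steps": [[1,0,0,-0.5,0,0,0],[1,0,0,-1.5,0,0,0],[1,0,0,-3,0,0,0],[1,0,0,-5,0,0,0],[1,0,0,-7,0,0,0],[1,0,0,-9,0,0,0],[1,0,0,-10,0,0,0],[1,0,0,-10,0,0,0],[1,0,0,-10,0,0,0],[1,0,0,-10,0,0,0]]}}

```text
t: 9.15
tool_pos: [452.1, -104.2, 165.1]
tcp_rot: [-0.001, 0.752, 0.66, -0.0]
force: [-0.7, 0.0, -3.8]
opening: 10.6
gripper_force: 49.6
```

Run:
```python
from h import *
from workcell import ctrl
s=ctrl.sense();d={n:ctrl.snapshot(n) for n in("side","wrist")};d["s"]=s;pickle.dump(d,open("d4.pkl","wb"))
print(s["t"],s["tool_pos"],s["opening"],s["force"],s["wrist_torque"])
c=json.load(open("cmd.json"));c["p"][2]=166;json.dump(c,open("cmd.json","w"))
W=d["wrist"]["image"];S=d["side"]["image"]
hsv=cv2.cvtColor(W,cv2.COLOR_BGR2HSV);o=cv2.inRange(hsv,(5,180,120),(18,255,255));n,L,st,_=cv2.connectedComponentsWithStats(o);
for i in np.argsort(-st[1:,4])[:4]+1: print("orange wrist",st[i])
m=(W.max(2)<60)
for r in range(20,260,20):
    x=np.where(m[r,250:390])[0]+250;print(r,(x.min(),x.max()) if len(x) else None,end=" ")
I=np.hstack([W[:300,180:480][:, :],cv2.resize(S[130:255,245:370],(500,500),interpolation=cv2.INTER_CUBIC)[:300*0+500,:][:500]] ) if 0 else None
a=cv2.resize(W[40:340,170:470],(400,400));b=cv2.resize(S[140:240,260:360],(400,400),interpolation=cv2.INTER_CUBIC)
cv2.imwrite("pics/m4.png",np.hstack([a,b]))
```

```text
9.15 [ 452.12432517 -104.2432347   165.05032   ] 10.612201543048492 [-0.65829388  0.02242067 -3.80853276] [-0.00738384 -0.01403647  0.01094135]
orange wrist [ 275  110   26  149 2941]
orange wrist [ 331  110   24  149 2725]
orange wrist [445  74  13  48  50]
orange wrist [462 138  23  18  37]
20 None 40 None 60 None 80 (np.int64(289), np.int64(341)) 100 (np.int64(286), np.int64(344)) 120 (np.int64(286), np.int64(345)) 140 (np.int64(300), np.int64(331)) 160 (np.int64(300), np.int64(331)) 180 (np.int64(301), np.int64(331)) 200 (np.int64(301), np.int64(331)) 220 (np.int64(301), np.int64(330)) 240 (np.int64(301), np.int64(330))
```

View pics/m4.png

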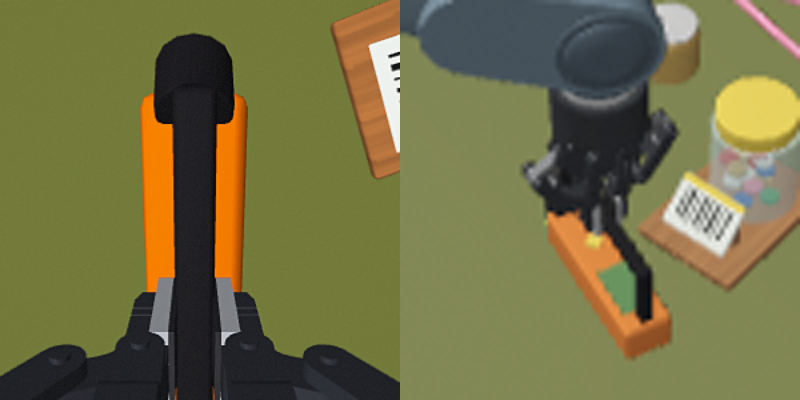

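Lifted: the bar is held between the pads, the body hangs level, and the force shows about 3.8 N of weight. In the side view the rear top end of the bar is at (320.8,206.5) and the bottom rear corner of the body is at (317.5,229). I'll compare both with the assumed held pose (handle 27.6 mm above the reported TCP) and plan the scan.

Run:
```python
from h import *
d=pickle.load(open("d4.pkl","rb"));s=d["s"];S=d["side"];W=d["wrist"]
a=np.radians(82.55);u=np.r_[np.cos(a),np.sin(a),0];v=np.r_[-u[1],u[0],0];H=s["tool_pos"]+[.4,.2,27.6]
f=lambda x,y,z:H+u*x+v*y+np.r_[0,0,z-94]
print("side: bar rear top",proj(S,[f(-74,-6,100),f(-74,6,100)]).round(1).tolist(),"body rear bottom",proj(S,[f(-80,-22,0),f(-80,22,0)]).round(1).tolist())
hsv=cv2.cvtColor(S["image"],cv2.COLOR_BGR2HSV);o=cv2.inRange(hsv,(3,150,90),(18,255,255))[170:240,285:340];ys,xs=np.where(o);print("orange side box",xs.min()+285,xs.max()+285,ys.min()+170,ys.max()+170)
B=np.array([f(x,y,z) for x in(-80,70) for y in(-22,22) for z in(0,38)]);q=proj(S,B);print("pred",q.min(0),q.max(0))
print("wrist body top corners",proj(W,[f(70,-22,38),f(70,22,38)],s).round(0).tolist(),"bar front",proj(W,[f(74,-6,100),f(74,6,100)],s).round(0).tolist())
psi=13.7;a=np.radians(psi);u2=np.r_[np.cos(a),np.sin(a)]
h=np.r_[np.r_[596.5,-55.5]-138.6*u2,173.6]
print("handle",h); t=h+[-.4,-.2,-27.6+0.8];print(t)
plan([t[0],t[1],t[2]],psi-90)
```

```text
side: bar rear top [[323.5, 207.3], [320.1, 208.8]] body rear bottom [[328.6, 225.3], [316.9, 230.5]]
orange side box 297 327 193 228
pred [296.0473008  187.62684626] [328.70898967 230.48687872]
wrist body top corners [[357.0, 106.0], [273.0, 106.0]] bar front [[332.0, 99.0], [297.0, 99.0]]
handle [461.84329197 -88.32576704 173.6       ]
[461.44329197 -88.52576704 146.8       ]
shift cm [1.68, 0.63, 1.92] rz 1.202 ->  [461.4, -88.6, 146.8] -76.3
```

Request:
{"name": "apply_moves", "arguments": {"steps": [[1,0.2,0.1,0,0,0,0.08],[1,0.4,0.2,0,0,0,0.22],[1,0.6,0.3,0,0,0,0.38],[1,0.8,0.4,0.3,0,0,0.54],[1,1.0,0.5,0.6,0,0,0.7],[1,1.2,0.55,0.9,0,0,0.86],[1,1.4,0.6,1.2,0,0,1.0],[1,1.55,0.63,1.5,0,0,1.1],[1,1.65,0.63,1.8,0,0,1.17],[1,1.68,0.63,1.92,0,0,1.202]]}}

```text
t: 10.5
tool_pos: [460.9, -88.5, 146.3]
tcp_rot: [-0.0, 0.993, 0.119, -0.0]
force: [-0.4, 0.1, -3.8]
opening: 10.8
gripper_force: 49.6
```

Run:
```python
from h import *
from workcell import ctrl
s=ctrl.sense();d={n:ctrl.snapshot(n) for n in("side","wrist")};d["s"]=s;pickle.dump(d,open("d5.pkl","wb"))
print(s["t"],s["tool_pos"],s["opening"],s["force"])
A=rot(s["tcp_rot"]);psi=np.degrees(np.arctan2(A[1,1],A[0,1]));print("psi",psi)
a=np.radians(psi+90);u=np.r_[np.cos(a),np.sin(a),0];v=np.r_[-u[1],u[0],0];H=s["tool_pos"]+[.2,.2,27.6]
f=lambda x,y,z:H+u*x+v*y+np.r_[0,0,z-94]
print("focus",f(138.6,0,-34.6).round(1),"lens",f(82,0,22).round(1))
S=d["side"];o=cv2.inRange(cv2.cvtColor(S["image"],cv2.COLOR_BGR2HSV),(3,150,90),(13,255,255))
q=proj(S,[f(x,y,z) for x in(-80,70) for y in(-22,22) for z in(0,38)]);print("pred box",q.min(0).round(1),q.max(0).round(1))
x0,y0=(q.min(0)-8).astype(int);x1,y1=(q.max(0)+8).astype(int)
n,L,st,_=cv2.connectedComponentsWithStats(o[y0:y1,x0:x1]);ys,xs=np.where(L==1+np.argmax(st[1:,4]));print("orange",xs.min()+x0,ys.min()+y0,xs.max()+x0,ys.max()+y0)
W=d["wrist"];wh=cv2.inRange(cv2.cvtColor(W["image"],cv2.COLOR_BGR2HSV),(0,0,170),(180,50,255))
print("label proj wrist",proj(W,[(596.5,-55.5,45)],s))
n,L,st,ce=cv2.connectedComponentsWithStats(wh)
for i in np.argsort(-st[1:,4])[:3]+1:print(st[i],ce[i])
```

```text
10.5 [460.87774231 -88.54721521 146.32129015] 10.827877322226852 [-0.39291814  0.11113586 -3.79503893]
psi -76.36877098010922
focus [595.8 -55.7  45.3] lens [540.8 -69.  101.9]
pred box [290.  188.2] [329.1 228. ]
orange 291 192 327 226
label proj wrist [[315.40217517  -3.28224218]]
[ 263    0  105   33 2647] [314.80506233  17.2077824 ]
[ 577    0   63   65 2122] [613.87464656  31.53251649]
[284 289  12  10  49] [291.97959184 291.75510204]
```

Request:
{"name": "apply_moves", "arguments": {"steps": [[1,0,0,0,0,0,0],[1,0,0,0,0,0,0],[1,0,0,0,0,0,0],[1,0,0,0,0,0,0],[1,0,0,0,0,0,0],[1,0,0,0,0,0,0],[1,0,0,0,0,0,0],[1,0,0,0,0,0,0],[1,0,0,0,0,0,0],[1,0,0,0,0,0,0]]}}

```text
t: 11.85
tool_pos: [461.1, -88.7, 146.8]
tcp_rot: [0.0, 0.993, 0.119, 0.0]
force: [0.2, 0.2, -3.9]
opening: 10.7
gripper_force: 49.6
```

Run:
```python
from h import *
d=pickle.load(open("d5.pkl","rb"));s=d["s"];W=d["wrist"]
a=np.radians(13.7);u=np.r_[np.cos(a),np.sin(a),0];v=np.r_[-u[1],u[0],0]
m=np.r_[596.5,-55.5,45];lo=m-u*17.7-np.r_[0,0,17.7]
print("pred lower label corners",proj(W,[lo+35*v,lo-35*v],s).round(1).tolist())
wh=cv2.inRange(cv2.cvtColor(W["image"],cv2.COLOR_BGR2HSV),(0,0,170),(180,50,255))[:60,240:400]
for r in range(22,36,2):
  x=np.where(wh[r])[0]+240
  print(r,(x.min(),x.max(),len(x)) if len(x) else None)
# retreat & hang planning (no commit)
h20=np.radians(20);hu=np.r_[np.cos(h20),np.sin(h20)];O=np.r_[629,366.5]
for X in(-190,-50):print(X,O+X*hu)
```

```text
pred lower label corners [[267.7, 30.6], [363.3, 30.4]]
22 (np.int64(266), np.int64(364), 99)
24 (np.int64(266), np.int64(363), 98)
26 (np.int64(267), np.int64(363), 97)
28 (np.int64(267), np.int64(363), 97)
30 (np.int64(267), np.int64(363), 97)
32 (np.int64(267), np.int64(362), 96)
34 None
-190 [450.45840205 301.51617277]
-50 [582.01536896 349.39899283]
```

The lower label edge in the wrist view matches the prediction to about 2 px. I'll hold a little longer, then raise and carry the scanner to the hooks.

Request:
{"name": "apply_moves", "arguments": {"steps": [[1,0,0,0,0,0,0],[1,0,0,0,0,0,0],[1,0,0,0,0,0,0],[1,0,0,0,0,0,0],[1,0,0,0,0,0,0],[1,0,0,0,0,0,0],[1,-0.5,0,-0.7,0,0,0],[1,-1.5,0,-2,0,0,0],[1,-3,0,-3.5,0,0,0],[1,-4,0,-4.1,0,0,0]]}}

```text
t: 13.1
tool_pos: [422.1, -98.6, 189.1]
tcp_rot: [0.001, 0.993, 0.119, 0.001]
force: [-0.5, -0.3, -4.7]
opening: 10.5
gripper_force: 49.6
```

Run:
```python
from h import *
c=json.load(open("cmd.json"));A=tool(c["psi"]);c["p"]=(np.array(c["p"])+A@[-40,0,-41]).tolist();json.dump(c,open("cmd.json","w"));print(c)
plan([450.5,301.5,188],20)
```

```text
{'p': [422.5332218078642, -98.04420549215725, 187.8], 'psi': -76.29519589891959}
shift cm [12.18, -38.15, -0.02] rz -1.681 ->  [450.5, 301.5, 188.0] 20.02
```

Request:
{"name": "apply_moves", "arguments": {"steps": [[1,0.61,-1.91,0,0,0,-0.084],[1,1.83,-5.72,0,0,0,-0.252],[1,3.17,-9.92,0,0,0,-0.437],[1,4.51,-14.12,0,0,0,-0.622],[1,5.85,-18.31,0,0,0,-0.807],[1,7.19,-22.51,0,0,0,-0.992],[1,8.53,-26.71,0,0,0,-1.177],[1,9.87,-30.9,0,0,0,-1.362],[1,11.08,-34.72,0,0,0,-1.53],[1,12.18,-38.15,-0.02,0,0,-1.681]]}}

```text
t: 14.35
tool_pos: [450.0, 302.6, 187.8]
tcp_rot: [-0.0, 0.571, 0.821, -0.0]
force: [0.3, -0.9, -2.4]
opening: 10.7
gripper_force: 49.6
```

Run:
```python
from h import *
from workcell import ctrl
s=ctrl.sense();d={n:ctrl.snapshot(n) for n in("side","top","wrist")};d["s"]=s;pickle.dump(d,open("d6.pkl","wb"))
print(s["t"],s["tool_pos"],s["opening"],s["force"])
A=rot(s["tcp_rot"]);psi=np.degrees(np.arctan2(A[1,1],A[0,1]));print("psi",psi)
a=np.radians(psi+90);u=np.r_[np.cos(a),np.sin(a),0];v=np.r_[-u[1],u[0],0];H=s["tool_pos"]+[0,0,27.6]
f=lambda x,y,z:H+u*x+v*y+np.r_[0,0,z-94]
for n in("side","top"):
    S=d[n];o=cv2.inRange(cv2.cvtColor(S["image"],cv2.COLOR_BGR2HSV),(3,150,90),(13,255,255))
    q=proj(S,[f(x,y,z) for x in(-80,70) for y in(-22,22) for z in(0,38)]);print(n,"pred box",q.min(0).round(1),q.max(0).round(1))
    x0,y0=(q.min(0)-8).astype(int);x1,y1=(q.max(0)+8).astype(int)
    k,L,st,_=cv2.connectedComponentsWithStats(o[y0:y1,x0:x1])
    if k>1: ys,xs=np.where(L==1+np.argmax(st[1:,4]));print("orange",xs.min()+x0,ys.min()+y0,xs.max()+x0,ys.max()+y0)
# prong tips in wrist view: prediction
W=d["wrist"];h=np.radians(20);hu=np.r_[np.cos(h),np.sin(h),0];hv=np.r_[-hu[1],hu[0],0];O=np.r_[629,366.5,0]
for y in(42,-42):print("prong",y,proj(W,[O+hv*y+hu*x+[0,0,z] for x,z in((-111,187),(-100,170),(-50,170),(0,170))],s).round(0).tolist())
I=W["image"].astype(int);hs=cv2.cvtColor(W["image"],cv2.COLOR_BGR2HSV);g=((hs[...,1]<45)&(hs[...,2]>110)).astype(np.uint8)
k,L,st,ce=cv2.connectedComponentsWithStats(g)
for i in np.argsort(-st[1:,4])[:5]+1:print(st[i],ce[i].round(0))
```

```text
14.35 [450.04298296 302.62857422 187.84935823] 10.687186721273312 [ 0.34931777 -0.86559574 -2.42953607]
psi 20.31826399069619
side pred box [230.4 121.8] [269.7 150.9]
orange 231 124 268 149
top pred box [153.1 184.6] [212.4 218.6]
orange 171 185 209 213
prong 42 [[482.0, 173.0], [488.0, 166.0], [582.0, 167.0], [674.0, 168.0]]
prong -42 [[459.0, 325.0], [466.0, 306.0], [549.0, 306.0], [631.0, 306.0]]
[  450   131   190   193 10205] [549. 227.]
[282 249  18  50 562] [291. 272.]
[332 249  19  50 547] [340. 272.]
[544 149  10   3  11] [549. 150.]
[296 337   1   5   5] [296. 339.]
```

Run:
```python
from h import *
d=pickle.load(open("d6.pkl","rb"));s=d["s"];W=d["wrist"];hs=cv2.cvtColor(W["image"],cv2.COLOR_BGR2HSV);g=((hs[...,1]<45)&(hs[...,2]>90))
for c in range(455,640,15):
    r=np.where(g[100:360,c])[0]+100
    if len(r): sp=np.split(r,np.where(np.diff(r)>1)[0]+1);print(c,[(int(x[0]),int(x[-1])) for x in sp if len(x)>4])
```

```text
455 [(300, 318)]
470 [(163, 181), (300, 316)]
485 [(159, 180), (299, 316)]
500 [(159, 177), (216, 228), (299, 316)]
515 [(132, 143), (159, 178), (226, 239), (299, 316)]
530 [(135, 146), (154, 212), (236, 250), (299, 316)]
545 [(138, 150), (159, 178), (246, 260), (299, 316)]
560 [(141, 153), (159, 178), (255, 271), (299, 315)]
575 [(143, 157), (160, 178), (266, 282), (299, 315)]
590 [(146, 178), (276, 293), (299, 315)]
605 [(149, 178), (285, 315)]
620 [(152, 178), (295, 315)]
635 [(154, 178)]
```

Request:
{"name": "apply_moves", "arguments": {"steps": [[1,0,0,0.4,0,0,0],[1,0,0,0.9,0,0,0],[1,0,1.2,0.9,0,0,0],[1,0,3.2,0.9,0,0,0],[1,0,5.5,0.9,0,0,0],[1,0,8,0.9,0,0,0],[1,0,10.5,0.9,0,0,0],[1,0,12.7,0.9,0,0,0],[1,0,13.7,0.9,0,0,0],[1,0,14,0.9,0,0,0]]}}

```text
t: 15.75
tool_pos: [582.3, 349.0, 178.7]
tcp_rot: [-0.0, 0.574, 0.819, -0.0]
force: [-0.4, -0.2, -3.8]
opening: 10.9
gripper_force: 49.5
```

Run:
```python
from h import *
from workcell import ctrl
s=ctrl.sense();d={n:ctrl.snapshot(n) for n in("side","wrist")};d["s"]=s;pickle.dump(d,open("d7.pkl","wb"))
print(s["t"],s["tool_pos"],s["opening"],s["force"])
W=d["wrist"];h=np.radians(20);hu=np.r_[np.cos(h),np.sin(h),0];hv=np.r_[-hu[1],hu[0],0];O=np.r_[629,366.5,0]
print("hooks frame",(s["tool_pos"]-O)@hu,(s["tool_pos"]-O)@hv)
for y in(42,-42):print("prong",y,proj(W,[O+hv*y+hu*x+[0,0,z] for x,z in((-111,187),(-100,170),(-50,170),(0,170))],s).round(0).tolist())
hs=cv2.cvtColor(W["image"],cv2.COLOR_BGR2HSV);g=((hs[...,1]<45)&(hs[...,2]>90))
for c in (215,225,240,260,280,350,370,390,405):
    r=np.where(g[80:250,c])[0]+80
    if len(r): sp=np.split(r,np.where(np.diff(r)>1)[0]+1);print(c,[(int(x[0]),int(x[-1])) for x in sp if len(x)>4])
k=W["image"].max(2)<60
for r in(130,145,180,220):x=np.where(k[r,260:380])[0]+260;print("bar",r,x.min(),x.max())
```

```text
15.75 [582.33600023 349.03751705 178.6992683 ] 10.931570318038867 [-0.38639295 -0.24238799 -3.83695177]
hooks frame -49.82233716198155 -0.4493384840917205
prong 42 [[176.0, 173.0], [212.0, 165.0], [314.0, 165.0], [416.0, 165.0]]
prong -42 [[196.0, 333.0], [225.0, 313.0], [314.0, 313.0], [403.0, 313.0]]
215 [(156, 176)]
225 [(156, 175)]
240 [(156, 175)]
260 [(156, 175)]
280 [(156, 174)]
350 [(156, 174)]
370 [(130, 174), (176, 249)]
390 [(143, 175)]
405 [(152, 175)]
bar 130 289 342
bar 145 300 332
bar 180 301 331
bar 220 301 330
```

Request:
{"name": "apply_moves", "arguments": {"steps": [[1,0,0,0.3,0,0,0],[1,0,0,0.6,0,0,0],[1,0,0,0.9,0,0,0],[1,0,0,1.2,0,0,0],[1,0,0,1.4,0,0,0],[1,0,0,1.6,0,0,0],[1,0,0,1.75,0,0,0],[1,0,0,1.85,0,0,0],[1,0,0,1.9,0,0,0],[1,0,0,1.9,0,0,0]]}}

```text
t: 17.1
tool_pos: [581.9, 349.2, 160.0]
tcp_rot: [-0.0, 0.574, 0.819, 0.0]
force: [0.8, 0.6, -3.6]
opening: 11.0
gripper_force: 49.5
```

Request:
{"name": "apply_moves", "arguments": {"steps": [[1,0,0,0.05,0,0,0],[1,0,0,0.1,0,0,0],[1,0,0,0.15,0,0,0],[1,0,0,0.2,0,0,0],[1,0,0,0.25,0,0,0],[1,0,0,0.3,0,0,0],[1,0,0,0.35,0,0,0],[1,0,0,0.4,0,0,0],[1,0,0,0.4,0,0,0],[1,0,0,0.4,0,0,0]]}}

```text
t: 18.35
tool_pos: [581.9, 349.2, 156.0]
tcp_rot: [-0.0, 0.574, 0.819, -0.0]
force: [-0.8, 1.0, -4.0]
opening: 10.5
gripper_force: 49.5
```

Request:
{"name": "apply_moves", "arguments": {"steps": [[1,0,0,0.03,0,0,0],[1,0,0,0.06,0,0,0],[1,0,0,0.09,0,0,0],[1,0,0,0.12,0,0,0],[1,0,0,0.15,0,0,0],[1,0,0,0.18,0,0,0],[1,0,0,0.2,0,0,0],[1,0,0,0.2,0,0,0],[1,0,0,0.2,0,0,0],[1,0,0,0.2,0,0,0]]}}

```text
t: 19.6
tool_pos: [581.9, 349.2, 154.0]
tcp_rot: [-0.0, 0.574, 0.819, 0.0]
force: [0.2, 0.0, -3.5]
opening: 10.7
gripper_force: 49.5
```

Request:
{"name": "apply_moves", "arguments": {"steps": [[1,0,0,0.02,0,0,0],[1,0,0,0.04,0,0,0],[1,0,0,0.06,0,0,0],[1,0,0,0.08,0,0,0],[1,0,0,0.1,0,0,0],[1,0,0,0.1,0,0,0],[1,0,0,0.1,0,0,0],[1,0,0,0.1,0,0,0],[1,0,0,0.1,0,0,0],[1,0,0,0.1,0,0,0]]}}

```text
t: 20.85
tool_pos: [582.0, 349.3, 153.3]
tcp_rot: [0.0, 0.574, 0.819, 0.0]
force: [-2.2, -1.0, 1.3]
opening: 10.8
gripper_force: 50.1
```

The weight is now on the prongs. I'll release and then rise.

Request:
{"name": "apply_moves", "arguments": {"steps": [[0.8,0,0,0,0,0,0],[0.75,0,0,0,0,0,0],[0.7,0,0,0,0,0,0],[0.6,0,0,0,0,0,0],[0.5,0,0,0,0,0,0],[0.5,0,0,0,0,0,0],[0.5,0,0,0,0,0,0],[0.5,0,0,0,0,0,0],[0.5,0,0,0,0,0,0],[0.5,0,0,0,0,0,0]], "newtons": 20}}

```text
t: 22.1
tool_pos: [581.9, 349.2, 153.0]
tcp_rot: [0.0, 0.574, 0.819, -0.0]
force: [-0.2, -0.3, 0.0]
opening: 42.8
gripper_force: 0.0
```

Request:
{"name": "apply_moves", "arguments": {"steps": [[0.5,0,0,-0.5,0,0,0],[0.5,0,0,-1.5,0,0,0],[0.5,0,0,-3,0,0,0],[0.5,0,0,-5,0,0,0],[0.5,0,0,-7.5,0,0,0],[0.5,0,0,-10,0,0,0],[0.5,0,0,-12,0,0,0],[0.5,0,0,-13,0,0,0],[0.5,0,0,-13,0,0,0],[0.5,0,0,-13,0,0,0]]}}

```text
t: 23.35
tool_pos: [581.4, 349.0, 281.6]
tcp_rot: [-0.001, 0.574, 0.819, -0.001]
force: [0.9, -0.7, 0.1]
opening: 42.9
gripper_force: 0.0
```

Run:
```python
from h import *
from workcell import ctrl
s=ctrl.sense();d={n:ctrl.snapshot(n) for n in("side","top","wrist")};d["s"]=s;pickle.dump(d,open("d8.pkl","wb"))
print(s["t"],s["tool_pos"],s["opening"],s["force"])
h=np.radians(20);hu=np.r_[np.cos(h),np.sin(h),0];hv=np.r_[-hu[1],hu[0],0];H=np.r_[629,366.5,181]-50*hu
f=lambda x,y,z:H+hv*x-hu*y+np.r_[0,0,z-94]
for n in("side","wrist"):
    c=d[n];o=cv2.inRange(cv2.cvtColor(c["image"],cv2.COLOR_BGR2HSV),(3,150,90),(13,255,255))
    q=proj(c,[f(x,y,z) for x in(-80,70) for y in(-22,22) for z in(0,38)],s);print(n,"pred box",q.min(0).round(1),q.max(0).round(1))
    x0,y0=np.maximum(q.min(0)-12,0).astype(int);x1,y1=(q.max(0)+12).astype(int)
    k,L,st,_=cv2.connectedComponentsWithStats(o[y0:y1,x0:x1])
    for i in np.argsort(-st[1:,4])[:4]+1:print("orange",st[i]+[x0,y0,0,0,0])
W=d["wrist"];k=W["image"].max(2)<60
print("bar ends pred",proj(W,[f(74,0,100),f(-74,0,100)],s).round(0).tolist())
for r in range(90,300,20):
    x=np.where(k[r,270:370])[0]+270
    if len(x):print(r,x.min(),x.max())
```

```text
23.35 [581.40496498 349.04097922 281.62391078] 42.876697574533345 [ 0.92247651 -0.6809431   0.14293191]
side pred box [255.1 108.9] [292.4 136.2]
orange [256 111  36  25 252]
orange [270 114   2   1   2]
orange [272 117   1   1   1]
wrist pred box [290.8 101.2] [340.9 257.1]
orange [334 147  18  87 798]
orange [335  97  17  37 437]
orange [293 147  10  88 114]
orange [292  97   8  15  68]
bar ends pred [[316.0, 97.0], [316.0, 284.0]]
90 300 333
110 300 334
130 310 324
150 310 324
170 310 324
190 310 324
210 310 324
230 310 323
250 310 367
270 310 369
290 363 369
```

Request:
{"name": "apply_moves", "arguments": {"steps": [[0.5,0,0,0,0,0,0],[0.5,0,0,0,0,0,0],[0.5,0,0,0,0,0,0],[0.5,0,0,0,0,0,0],[0.5,0,0,0,0,0,0],[0.5,0,0,0,0,0,0],[0.5,0,0,0,0,0,0],[0.5,0,0,0,0,0,0],[0.5,0,0,0,0,0,0],[0.5,0,0,0,0,0,0]]}}

```text
t: 24.75
tool_pos: [581.9, 349.2, 283.0]
tcp_rot: [0.0, 0.574, 0.819, 0.0]
force: [0.5, 0.2, -1.4]
opening: 42.7
gripper_force: 0.0
```

Run:
```python
from h import *
from workcell import ctrl
h=np.radians(20);hu=np.r_[np.cos(h),np.sin(h),0];hv=np.r_[-hu[1],hu[0],0];H=np.r_[629,366.5,181]-50*hu
def show(W,s):
    o=cv2.inRange(cv2.cvtColor(W["image"],cv2.COLOR_BGR2HSV),(3,150,60),(18,255,255));print([(r,int(np.where(o[r,270:380])[0].min()+270),int(np.where(o[r,270:380])[0].max()+270)) for r in(125,180,220)])
    k=W["image"].max(2)<60;print("bar",[(r,int(np.where(k[r,300:332])[0].min()+300),int(np.where(k[r,300:332])[0].max()+300)) for r in(150,200,230)])
    for tl in(0,2,4,6,8,10):
        t=np.radians(tl);P=[]
        for x in(40,0,-40): 
            for y,z in((-22,38),(22,38),(-22,0),(22,0)):
                yy=y;zz=z-94; P.append(H+hv*x-hu*(yy*np.cos(t)+zz*np.sin(t))+np.r_[0,0,zz*np.cos(t)-yy*np.sin(t)])
        q=proj(W,P,s).round(0).reshape(3,4,2);print(tl,q[1].tolist())
d=pickle.load(open("d8.pkl","rb"));show(d["wrist"],d["s"])
s=ctrl.sense();W=ctrl.snapshot("wrist");pickle.dump((s,W),open("w9.pkl","wb"));show(W,s);print(s["t"],s["force"])
```

```text
[(125, 293, 379), (180, 294, 379), (220, 295, 338)]
bar [(150, 310, 324), (200, 309, 324), (230, 310, 323)]
0 [[339.0, 180.0], [292.0, 180.0], [337.0, 171.0], [295.0, 171.0]]
2 [[341.0, 180.0], [294.0, 179.0], [340.0, 171.0], [298.0, 171.0]]
4 [[344.0, 180.0], [297.0, 179.0], [343.0, 171.0], [301.0, 171.0]]
6 [[346.0, 180.0], [299.0, 179.0], [347.0, 172.0], [304.0, 171.0]]
8 [[348.0, 180.0], [301.0, 179.0], [350.0, 172.0], [308.0, 171.0]]
10 [[350.0, 181.0], [303.0, 179.0], [353.0, 172.0], [311.0, 171.0]]
[(125, 292, 379), (180, 293, 379), (220, 294, 337)]
bar [(150, 309, 323), (200, 309, 323), (230, 309, 322)]
0 [[338.0, 179.0], [291.0, 179.0], [336.0, 171.0], [294.0, 171.0]]
2 [[340.0, 179.0], [294.0, 179.0], [339.0, 171.0], [297.0, 171.0]]
4 [[342.0, 180.0], [296.0, 179.0], [342.0, 171.0], [300.0, 171.0]]
6 [[345.0, 180.0], [298.0, 179.0], [345.0, 171.0], [303.0, 170.0]]
8 [[347.0, 180.0], [300.0, 179.0], [349.0, 172.0], [307.0, 170.0]]
10 [[349.0, 180.0], [302.0, 178.0], [352.0, 172.0], [310.0, 170.0]]
24.75 [ 0.5111961   0.18468471 -1.39553309]
```

The body edges in the wrist view (293 to 338 px) match a level, centred hang. It is at rest and the gripper is clear.

```bash
python3 -c "
from workcell import ctrl
print(ctrl.finish_job())"
```

```text
the job is handed in; nothing more can be done
None
```

I scanned the yellow jar's label, hung the scanner level across both prongs, let go and handed the job in at about 25 s; the first grasp closed just above the bar and missed, and no verdict came back.

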